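# Flip the patient tablet over in its two-way stand

### The arm

A 6-joint arm with a two-finger parallel gripper is mounted at the origin on the work surface. World frame = base frame: x ahead of the robot, y to its left, z up, the work surface at z = 0. Lengths are in m, angles in rad, forces in N, time in s.
With the tool pointing down it reaches from about 0.25 to 0.775 m from the base axis. Payload 4 kg.
Tool frame: the origin (TCP) lies at the very end of the fingers, on their centre line; the grasp point (between the pads) lies 19 mm behind it (robot.tcp_to_grasp is the distance from the TCP to the grasp point, in m); z points along the fingers, y is the line along which they close (so a half turn about z gives the same grasp; the last joint's range is limited). The gripper opens to 94 mm and grips with 3 to 60 N. Pads are 16 mm wide; open, the fingers measure 119 mm over their backs; the gripper's body (75 mm by 177 mm) begins 78 mm behind the grasp point.
Start: joints at [1.14, 0.087, 1.371, -0, 1.684, -0.103], TCP at [0.177, 0.521, 0.17] pointing down, gripper open.
Joint ranges: [-3.1, 3.1], [-0.76, 2.03], [0.27, 2.55], [-1.08, 4.22], [0.17, 2.65], [-2.57, 2.57]. Speed limits (rad/s): [2.79, 2.79, 3.14, 3.14, 3.14, 3.14].

### API

Orientations are given as [roll, pitch, yaw] about the fixed x, y, z axes, in that order (R = Rz(yaw) Ry(pitch) Rx(roll)).
In Python, from bench import robot, snapshot gives the robot as it stands (robot), with the cameras as plain functions.
- The arm moves only by the shell command python3 nudge.py, which reads ROWS from standard input. ROWS is a JSON list of rows, 1 to 20 of them, each written [opening, [dx, dy, dz], turn]: the finger opening in m, then dx, dy, dz in a scale on which 1.0 is 0.25 m, then a turn about the tool's z in fractions of the full range, 1 being pi rad; each row shifts and turns the commanded pose from where the row before left it, along the tool's axes as they then stand; what a row does not reach is not made up. A row lasts 1/12 s, in which the tool goes at most 0.0417 m and 0.125 rad, less where a joint would pass 70% of its speed; a pose out of reach is approached as far as the arm can. The fingers move at their own pace and stop on an object; the grip force is fixed at half the most. Time passes only in rows, so rows that do not move let the fingers close. It prints the time, the measured TCP pose, the force, the opening and the grip force at its end. Input that does not fit is refused with a message, and nothing moves.
- robot.get_obs(): the state, without advancing time (a new reading comes with each control period).
- snapshot(name): name is "scene" or "top" or "wrist"; returns a dict with "color" (420x560x3 uint8, blue, green, red), "fx", "fy", "cx", "cy" (pixels), "k1" (the pictures are not rectified: a ray, as slopes to the right and down, at radius r is drawn at 1 + k1 r^2 times it, then the intrinsics apply), "extrinsics" (4x4, takes a point from world to camera coordinates). Camera axes: x right, y down, z forward; pixel columns grow to the right and rows downward; lengths in m; the calibration is good to about 2 mm. A picture is of the moment at which its call begins. There is no depth.
- robot.close_job(): hands the job in; it is judged then, once.
The state is a dict: "time": time; "joint_positions": joint angles; "qvel": joint speeds; "joint_torque": joint torques, N m; "tool_pos": TCP position; "ee_rot": TCP orientation; "wrist_force": force on the tool from outside, world axes, zero at the start; "wrist_torque": the same for the moment, N m; "width": finger opening in m; "finger_force": force on a finger pad.
Only numpy, scipy, OpenCV 4.12 (cv2) and the standard library are available. Lean on these libraries where they do the work, as an engineer would, in place of code of your own. Each camera call takes 0.05 s, during which the arm holds its last target. There are 200 camera calls.

### The job

The wide tablet on the lung-test desk leans face down on one leaf of its V-shaped two-way stand. Flip it over like the page of a book onto the opposite leaf of the same stand, so that its screen looks up: same long edge down in the groove, in the middle, and held by the gripper until it is down there and leaning on that leaf. Leave the narrow handset in the other, identical stand alone.

Things in the scene. Friction and masses are not known exactly. Their poses are not given: they have to be found in the camera images.
- tablet: tablet to flip: flat white plastic panel 140 mm wide, 110 tall, 12 thick; back white with a grey patch, other face a black screen in a blue frame. Starts leaning in its V stand screen down on one leaf, back up, its top 45 mm free above the leaf. Origin: middle of the lower edge, mid-thickness. z up along the panel, y along its width, x out of its BACK (screen at -x). 0.3 kg.
- stand_seat (a point): foot of the leaf the tablet must lean on in the end: where that leaf meets the groove floor, mid-length of the groove, 20 mm above the table. z up along the leaf, y along the groove, x square into the leaf (25 deg below level): the tablet's axes point the same way when it leans there in the end, its lower edge's leaf-side corner at this foot.
- stand: the tablet's fixed stand: grey base 110 x 110 mm, two flat white leaves 120 wide, 65 tall, 6 thick, rising as a V, each 25 deg from vertical, from a level groove floor 22 mm wide, 20 mm above the table. Origin: under the base's middle, z up, y along the groove, x towards the final leaf; tablet starts on the -x leaf. It is left or right on the desk; an equal stand holds the handset.
- handset: bystander, leave alone: flat white panel 72 mm wide, 110 tall, 12 thick; back white with a grey patch, other face a black screen in a blue frame. Starts leaning in its V stand screen down on one leaf, back up, its top 45 mm free above the leaf. Origin: middle of the lower edge, mid-thickness. z up along the panel, y along its width, x out of its BACK (screen at -x). 0.17 kg.

How it is judged:
On the way:
1. the tablet is down in the groove, leaning along the opposite leaf, screen up, while the fingers still hold it (x of tablet in the frame of stand_seat between -0.024 and 0.004 m and y of tablet in the frame of stand_seat between -0.02 and 0.02 m and z of tablet in the frame of stand_seat between -0.01 and 0.01 m and angle between the z axis of tablet and the z axis of stand_seat, either way round below 0.28 rad and angle between the x axis of tablet and the x axis of stand_seat, either way round below 0.28 rad and angle between tablet's own x axis and vertical above 1.68 rad and contact force between tablet and the fingers above 0.5 N), for 0.1 s.
At the end, for the whole second after the job is handed in: The tablet is at rest and released in its own stand, leaning on the opposite leaf (along it within 16 degrees), its screen looking up and the same long edge down in the groove (within 10 mm of fully down), within 20 mm of the groove's middle (x of tablet in the frame of stand_seat between -0.024 and 0.004 m and y of tablet in the frame of stand_seat between -0.02 and 0.02 m and z of tablet in the frame of stand_seat between -0.01 and 0.01 m and angle between the z axis of tablet and the z axis of stand_seat, either way round below 0.28 rad and angle between the x axis of tablet and the x axis of stand_seat, either way round below 0.28 rad and angle between tablet's own x axis and vertical above 1.68 rad and contact force between tablet and the fingers below 0.1 N and linear speed of tablet below 0.02 m/s and angular speed of tablet below 0.1 rad/s); the robot touches nothing.
It fails at once if the narrow handset is moved by more than 15 mm (distance of handset from where it was at the start of the episode above 0.015 m).
It also fails if it takes over 45 s, if anything falls off the work surface, if the arm or the gripper's body presses on something with over 40 N, if the wrist force passes 120 N, or if a joint passes its speed limit or range.

## Working session

There is one attempt and no reset: what is moved stays moved. The work goes in short steps, Python scripts to look and compute and a shell command to move; the robot and the scene stay as the last step left them, time stands still between calls to the robot, and variables do not carry over. Pictures are saved under pics/ and viewed, at most 10 in all, crops included, and the job is handed in when it is done.

```bash
ls; mkdir -p pics
python3 - <<'E'
from bench import robot, snapshot
import cv2,numpy as np
for n in("scene","top"):
    s=snapshot(n); cv2.imwrite(f"pics/{n}0.png",s["color"]); print(n,s["fx"],s["fy"],s["cx"],s["cy"],s["k1"],np.round(s["extrinsics"],3).tolist())
a=[cv2.imread(f"pics/{n}0.png") for n in("scene","top")]
o=robot.get_obs();print(o["tool_pos"],o["ee_rot"],o["time"])
E
```

```text
bench.py
nudge.py
pics
scene 392.39564292257853 392.39564292257853 277.32234359549784 215.74118612639055 0.0073662612241277 [[-0.673, 0.74, 0.02, 0.369], [0.487, 0.463, -0.741, -0.228], [-0.557, -0.489, -0.671, 0.979], [0.0, 0.0, 0.0, 1.0]]
top 414.80886951102667 414.80886951102667 281.1357382372013 205.73955236439681 -0.03995216403183689 [[0.005, -1.0, 0.024, -0.016], [-0.985, -0.009, -0.17, 0.556], [0.17, -0.023, -0.985, 0.63], [0.0, 0.0, 0.0, 1.0]]
[0.17685406 0.52019907 0.16923169] [-3.13963208e+00 -1.84018034e-04  2.81378632e+00] 0.1
```

View pics/scene0.png

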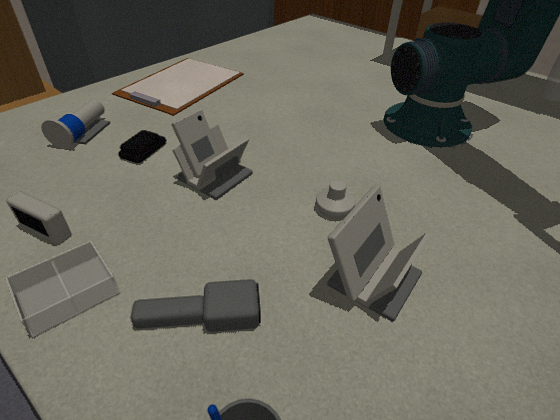

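View pics/top0.png

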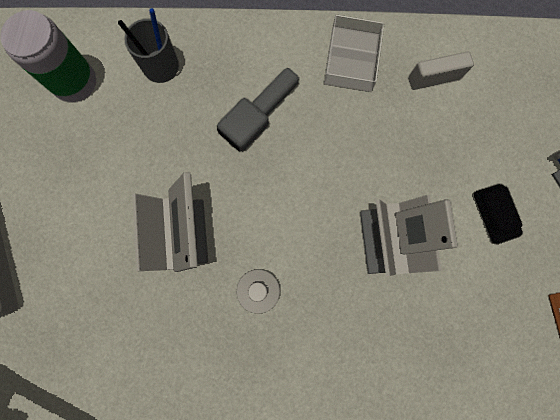

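The tablet is in the y>0 stand: scene right, with its back toward the camera, and top view around (180,220). I'll enlarge it in both views to get the corners.

Run:
```python
import cv2,numpy as np
a=cv2.imread("pics/scene0.png")[170:330,295:455]; b=cv2.imread("pics/top0.png")[150:290,115:240]
f=lambda i,s:cv2.resize(i,None,fx=s,fy=s,interpolation=cv2.INTER_CUBIC)
A=f(a,2.5);B=f(b,3)
def grid(I,s,x0,y0):
    for u in range(0,I.shape[1],int(20*s)): cv2.putText(I,str(x0+int(u/s)),(u,10),0,.35,(0,255,255));cv2.line(I,(u,12),(u,18),(0,255,255))
    for v in range(0,I.shape[0],int(20*s)): cv2.putText(I,str(y0+int(v/s)),(0,v+4),0,.35,(0,255,255))
grid(A,2.5,295,170);grid(B,3,115,150)
H=max(A.shape[0],B.shape[0]);P=lambda I:cv2.copyMakeBorder(I,0,H-I.shape[0],0,0,0)
c=np.hstack([P(A),P(B)]);print(c.shape);c=np.clip(c*1.5,0,255).astype('uint8');cv2.imwrite("pics/crop.png",c)
```

```text
(420, 775, 3)
```

View pics/crop.png

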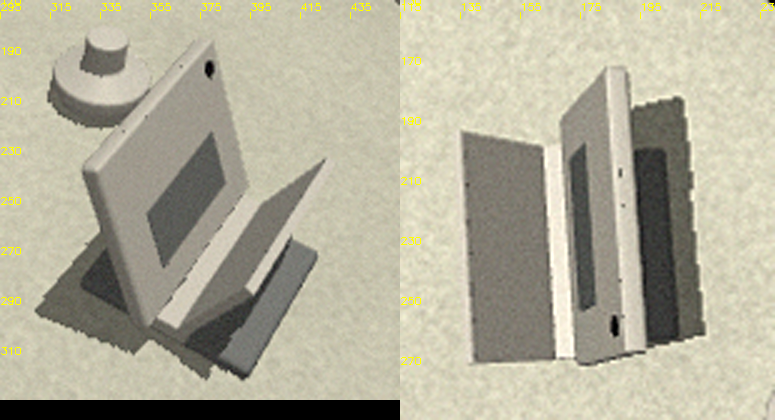

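The crop shows the tablet's back face, with top corners at scene (329,238) and (380,187) and top view (184,172) and (190,267). The free final leaf's top edge runs scene (393,286)–(425,233) and top view (136,194)–(139,271). I'll triangulate these points.

```bash
cat > h.py <<'E'
import numpy as np,cv2
from bench import robot, snapshot
def ray(s,p):
    K=np.array([[s["fx"],0,s["cx"]],[0,s["fy"],s["cy"]],[0,0,1.]]);E=np.array(s["extrinsics"])
    q=cv2.undistortPoints(np.array([[p]],float),K,np.array([s["k1"],0,0,0,0.]))[0,0]
    return -E[:3,:3].T@E[:3,3],E[:3,:3].T@np.r_[q,1]
def tri(r1,r2):
    (a,d),(b,e)=r1,r2;d=d/np.linalg.norm(d);e=e/np.linalg.norm(e)
    t=np.linalg.lstsq(np.c_[d,-e],b-a,rcond=None)[0];P,Q=a+t[0]*d,b+t[1]*e
    return (P+Q)/2,np.linalg.norm(P-Q)
def plane(r,z): return r[0]+r[1]*(z-r[0][2])/r[1][2]
E
python3 - <<'E'
from h import *
S=snapshot("scene");T=snapshot("top")
pts=dict(topF=((329,238),(184.3,172.3)),topN=((380.2,186.8),(189.7,266.7)),botF=((355,300),(168.3,188.3)),
leafF=((393,286),(135.7,193.7)),leafN=((425,233.2),(138.7,270.7)))
R={}
for k,(a,b) in pts.items():
    R[k],g=tri(ray(S,a),ray(T,b));print(k,R[k].round(4),"gap",round(g,4))
d=lambda a,b:(R[a]-R[b])
for a,b in(("topF","topN"),("leafF","leafN"),("topF","botF")): v=d(a,b);print(a,b,np.linalg.norm(v).round(4),np.arctan2(v[1],v[0]).round(3))
for p in((184.3,172.3),(189.7,266.7),(191.3,172.7),(196.7,266.3)):print(plane(ray(T,p),.12).round(4))
for p in((162.7,199),(166.3,269.3)):print("foot",plane(ray(T,p),.02).round(4))
for p in((135.7,193.7),(138.7,270.7)):print("leaf",plane(ray(T,p),.079).round(4))
print(robot.get_obs()["joint_positions"])
E
```

```text
topF [0.5928 0.1297 0.1232] gap 0.005
topN [0.4547 0.1185 0.1225] gap 0.0002
botF [0.5867 0.1782 0.0307] gap 0.0016
leafF [0.5679 0.2162 0.0778] gap 0.0002
leafN [0.4496 0.2026 0.0788] gap 0.0025
topF topN 0.1386 0.081
leafF leafN 0.1191 0.114
topF botF 0.1046 -1.445
[0.5923 0.1325 0.12  ]
[0.4548 0.1189 0.12  ]
[0.5918 0.1222 0.12  ]
[0.4554 0.109  0.12  ]
foot [0.5707 0.1888 0.02  ]
foot [0.4525 0.1767 0.02  ]
leaf [0.5677 0.2157 0.079 ]
leaf [0.449  0.2037 0.079 ]
[ 1.13988958e+00  8.77029153e-02  1.37163976e+00 -7.97046610e-06
  1.68359556e+00 -1.03097470e-01]
```

The sizes match (139 and 119 mm against 140 and 120, top at z≈0.122). The groove yaw is about 0.098 and the final leaf is toward +y. I'll turn, then go above the tablet.

The manual's scale: shifts go in shares of 0.25 m and turns go in shares of pi rad. Converting my numbers, -0.0329 m is -0.1316, -0.0233 m is -0.0932, -0.1065 rad is -0.0339.

```bash
echo '[[0.06, [0, 0, 0], -0.0339], [0.06, [0, 0, 0], -0.0339], [0.06, [0, 0, 0], -0.0339], [0.06, [0, 0, 0], -0.0339], [0.06, [-0.0932, -0.1316, 0], 0], [0.06, [-0.0932, -0.1316, 0], 0], [0.06, [-0.0932, -0.1316, 0], 0], [0.06, [-0.0932, -0.1316, 0], 0], [0.06, [-0.0932, -0.1316, 0], 0], [0.06, [-0.0932, -0.1316, 0], 0], [0.06, [-0.0932, -0.1316, 0], 0], [0.06, [-0.0932, -0.1316, 0], 0], [0.06, [-0.0932, -0.1316, 0], 0], [0.06, [-0.0932, -0.1316, 0], 0], [0.06, [-0.0932, -0.1316, 0], 0], [0.06, [-0.0932, -0.1316, 0], 0], [0.06, [-0.0932, -0.1316, 0], 0], [0.06, [0, 0, 0], 0], [0.06, [0, 0, 0], 0]]' | python3 nudge.py
cat >> h.py <<'E'
def eg():
    o=robot.get_obs();p=o["tool_pos"];y=o["ee_rot"][2]
    g=np.array([.9952,.098]);e=np.array([-.098,.9952]);print("g %.4f e %.4f z %.4f yaw %.3f"%(g@p[:2],e@p[:2],p[2],y%6.2832),"F",np.round(o["wrist_force"],1),"ff",o["finger_force"],"w",round(o["width"],4),"t",o["time"])
E
python3 -c "from h import *;eg()"
```

```text
time: 1.78
tool_pos: [0.5211, 0.1231, 0.1694]
ee_rot: [3.141, -0.002, -3.047]
wrist_force: [0.1, -1.1, -0.5]
width: 0.0597
finger_force: 0.0
g 0.5306 e 0.0714 z 0.1694 yaw 3.236 F [ 0.1 -1.1 -0.5] ff 0.0 w 0.0597 t 1.7833
```

Converted, 0.026 m is 0.104, 0.002 m is 0.008.

```bash
echo '[[0.06, [0, 0.008, 0.104], 0], [0.06, [0, 0, 0.104], 0], [0.06, [0, 0, 0.1], 0], [0.036, [0, 0, 0], 0], [0.036, [0, 0, 0], 0], [0.036, [0, 0, 0], 0], [0.036, [0, 0, 0], 0]]' | python3 nudge.py
python3 - <<'E'
from h import *
eg()
for n in("scene","wrist"): cv2.imwrite(f"pics/{n}1.png",snapshot(n)["color"])
a=cv2.imread("pics/scene1.png")[90:330,260:500];b=cv2.imread("pics/wrist1.png")
cv2.imwrite("pics/c1.png",np.hstack([cv2.resize(a,(420,420)),b[:,90:470]]))
E
```

```text
time: 2.37
tool_pos: [0.5215, 0.1275, 0.0958]
ee_rot: [3.141, 0.004, -3.043]
wrist_force: [0.2, 0.0, -0.7]
width: 0.0377
finger_force: 0.0
g 0.5315 e 0.0758 z 0.0958 yaw 3.241 F [ 0.2  0.  -0.7] ff 0.0 w 0.0377 t 2.3667
```

View pics/c1.png

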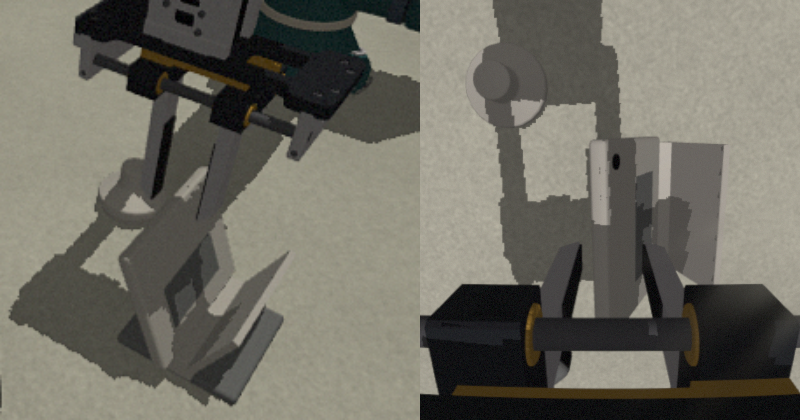

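The panel sits cleanly between the fingers, with its back toward the free leaf. I'll push it slowly to near vertical while narrowing the cage.

Converted, 0.004 m is 0.016, 0.002 m is 0.008.

```bash
echo '[[0.035, [0, 0.016, 0], 0], [0.034, [0, 0.016, 0], 0], [0.033, [0, 0.016, 0], 0], [0.032, [0, 0.016, 0], 0], [0.031, [0, 0.016, 0], 0], [0.03, [0, 0.016, 0], 0], [0.028, [0, 0.016, 0], 0], [0.026, [0, 0.016, 0], 0], [0.024, [0, 0.016, 0], 0], [0.022, [0, 0.016, 0], 0], [0.02, [0, 0.008, 0], 0], [0.02, [0, 0, 0], 0], [0.02, [0, 0, 0], 0]]' | python3 nudge.py
python3 - <<'E'
from h import *
eg()
for n in("scene","wrist"): cv2.imwrite(f"pics/{n}2.png",snapshot(n)["color"])
a=cv2.imread("pics/scene2.png")[90:330,260:500];b=cv2.imread("pics/wrist2.png")
cv2.imwrite("pics/c2.png",np.hstack([cv2.resize(a,(420,420)),b[:,90:470]]))
E
```

```text
time: 3.55
tool_pos: [0.5161, 0.1687, 0.0933]
ee_rot: [-3.142, 0.0, -3.043]
wrist_force: [-0.9, -0.0, -0.4]
width: 0.02
finger_force: 0.0
g 0.5302 e 0.1173 z 0.0933 yaw 3.240 F [-0.9 -0.  -0.4] ff 0.0 w 0.02 t 3.55
```

View pics/c2.png

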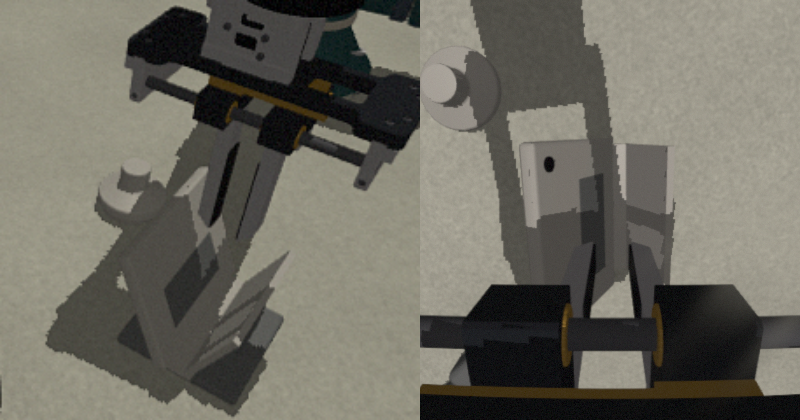

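The picture shows the tablet still leaning on its old leaf, with the fingers now on its back side, so the pushing finger passed over it or never engaged. I'll check the calibration by projecting the TCP, and re-measure the tablet.

Run:
```python
from h import *
def proj(s,P):
    K=np.array([[s["fx"],0,s["cx"]],[0,s["fy"],s["cy"]],[0,0,1.]]);E=np.array(s["extrinsics"])
    return cv2.projectPoints(np.array([P],float),cv2.Rodrigues(E[:3,:3])[0],E[:3,3],K,np.array([s["k1"],0,0,0,0.]))[0][0,0].round(1)
S=snapshot("scene");T=snapshot("top")
e=np.array([-.098,.9952,0])
for nm,tcp,w in(("c1",np.array([.5215,.1275,.0958]),.0377),("c2",robot.get_obs()["tool_pos"],.02)):
    for sg in(-1,1): P=tcp+sg*w/2*e; print(nm,sg,"scene",proj(S,P),"crop",((proj(S,P)-[260,90])*1.75).round(),"top",proj(T,P))
cv2.imwrite("pics/top2.png",T["color"])
f=lambda i:cv2.resize(i,None,fx=3,fy=3,interpolation=cv2.INTER_CUBIC)
a=f(S["color"][170:330,300:430]);b=f(T["color"][150:290,115:240]);b=cv2.copyMakeBorder(b,0,a.shape[0]-b.shape[0],0,0,0)
cv2.imwrite("pics/c3.png",np.clip(np.hstack([a,b])*1.5,0,255).astype('uint8'))
```

```text
c1 -1 scene [345.8 219.6] crop [150. 227.] top [201.4 221.1]
c1 1 scene [369.2 230.7] crop [191. 246.] top [176.3 223.3]
c2 -1 scene [377.3 235.3] crop [205. 254.] top [168.5 225.1]
c2 1 scene [390.5 241.5] crop [228. 265.] top [155.2 226.3]
```

View pics/c3.png

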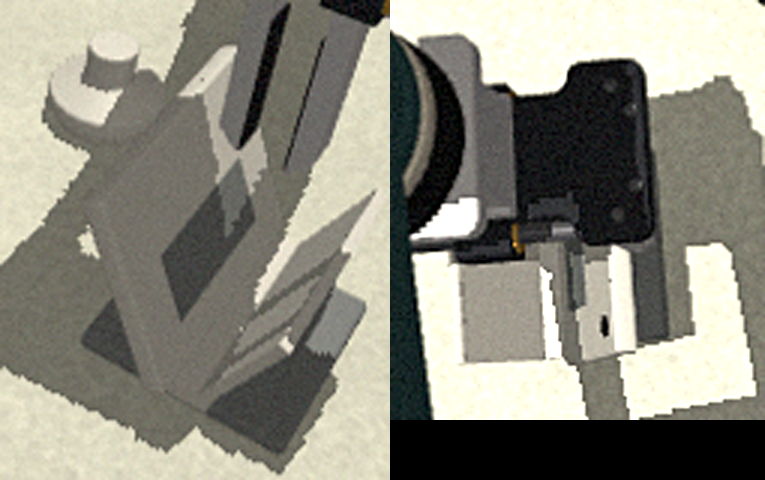

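The finger tips appear at scene (380,219) and (398,226), about 16 px above where the reported TCP projects. The real tips therefore seem higher than reported. I'll quantify that.

Run:
```python
from h import *
S=snapshot("scene")
g=np.array([.9952,.098,0]);e=np.array([-.098,.9952,0])
for p in((380,219.3),(397.7,226)):
  for gg in(.522,.530,.538):
    c,d=ray(S,p);X=c+d*(gg-g@c)/(g@d);print(p,gg,"e %.4f z %.4f"%(e@X,X[2]))
o=robot.get_obs();print(o["joint_positions"])
T=snapshot("wrist");E=np.array(T["extrinsics"]);print("wristcam",(-E[:3,:3].T@E[:3,3]).round(3),E[2,:3].round(3),T["fx"])
print((E[:3,:3]@o["tool_pos"]+E[:3,3]).round(4))
```

```text
(380, 219.3) 0.522 e 0.1025 z 0.1152
(380, 219.3) 0.53 e 0.1048 z 0.1224
(380, 219.3) 0.538 e 0.1071 z 0.1295
(397.7, 226) 0.522 e 0.1281 z 0.1174
(397.7, 226) 0.53 e 0.1299 z 0.1245
(397.7, 226) 0.538 e 0.1318 z 0.1316
[ 2.10886449e-01  9.93310659e-02  1.51077854e+00  3.96668927e-05
  1.53141881e+00 -1.45780295e+00]
wristcam [0.443 0.162 0.308] [ 0.25   0.025 -0.968] 314.5657968654351
[-0.0005  0.0173  0.2265]
```

Both tips come out at e≈0.117, matching the report, but at z≈0.125 against 0.093 reported. The fingers simply passed over the tablet. I'll go back, descend about 30 mm deeper with a wide opening, and look before pushing.

Converted, -0.03 m is -0.12, -0.022 m is -0.088.

```bash
echo '[[0.06, [0, 0, -0.12], 0], [0.06, [0, -0.088, 0], 0], [0.06, [0, -0.088, 0], 0], [0.06, [0, 0, 0], 0], [0.06, [0, 0, 0.08], 0], [0.06, [0, 0, 0.08], 0], [0.06, [0, 0, 0.04], 0], [0.06, [0, 0, 0.02], 0], [0.06, [0, 0, 0], 0]]' | python3 nudge.py
python3 - <<'E'
from h import *
eg()
for n in("scene","wrist"): cv2.imwrite(f"pics/{n}4.png",snapshot(n)["color"])
a=cv2.imread("pics/scene4.png")[90:330,260:500];b=cv2.imread("pics/wrist4.png")
cv2.imwrite("pics/c4.png",np.clip(1.3*np.hstack([cv2.resize(a,(420,420)),b[:,90:470]]),0,255).astype('uint8'))
E
```

```text
time: 4.6
tool_pos: [0.5193, 0.125, 0.0667]
ee_rot: [3.141, -0.003, -3.043]
wrist_force: [-0.0, 0.1, 0.5]
width: 0.0601
finger_force: 0.0
g 0.5291 e 0.0735 z 0.0667 yaw 3.240 F [-0.   0.1  0.5] ff 0.0 w 0.0601 t 4.6
```

View pics/c4.png

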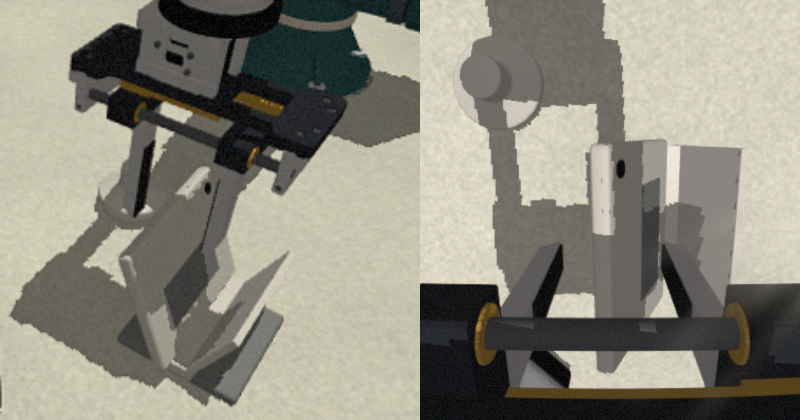

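Run:
```python
from h import *
S=snapshot("scene");W=snapshot("wrist")
g=np.array([.9952,.098,0]);e=np.array([-.098,.9952,0])
for p in((337.1,212.9),(376,232.9)):
    c,d=ray(S,p);X=c+d*(.533-g@c)/(g@d);print(p,"e %.4f z %.4f"%(e@X,X[2]))
# two-view: tips scene x wrist
for p,q in(((337.1,212.9),(230,243)),((376,232.9),(333,243))):
    X,gap=tri(ray(S,p),ray(W,q));print("tri g %.4f e %.4f z %.4f gap %.4f"%(g@X,e@X,X[2],gap))
# tablet top-back corner (near end) from wrist at z .1225
for q in((282,145),(310,145)):
    X=plane(ray(W,q),.12);print("tab",(g@X).round(4),(e@X).round(4))
```

```text
(337.1, 212.9) e 0.0424 z 0.1019
(376, 232.9) e 0.1052 z 0.0990
tri g 0.5255 e 0.0400 z 0.0947 gap 0.0018
tri g 0.5264 e 0.1052 z 0.0933 gap 0.0037
tab 0.4631 0.074
tab 0.4631 0.0884
```

Two-view triangulation puts the tips at z≈0.095, straddling the panel top, so there is a true offset of about +28 mm from the reported z. Now I'll close the cage and push.

Converted, 0.004 m is 0.016.

```bash
echo '[[0.036, [0, 0, 0], 0], [0.036, [0, 0, 0], 0], [0.036, [0, 0, 0], 0], [0.036, [0, 0.016, 0], 0], [0.034, [0, 0.016, 0], 0], [0.033, [0, 0.016, 0], 0], [0.032, [0, 0.016, 0], 0], [0.031, [0, 0.016, 0], 0], [0.03, [0, 0.016, 0], 0], [0.028, [0, 0.016, 0], 0], [0.026, [0, 0.016, 0], 0], [0.024, [0, 0.016, 0], 0], [0.022, [0, 0.016, 0], 0], [0.02, [0, 0.016, 0], 0], [0.02, [0, 0, 0], 0], [0.02, [0, 0, 0], 0]]' | python3 nudge.py
python3 - <<'E'
from h import *
eg()
for n in("scene","wrist"): cv2.imwrite(f"pics/{n}5.png",snapshot(n)["color"])
a=cv2.imread("pics/scene5.png")[90:330,260:500];b=cv2.imread("pics/wrist5.png")
cv2.imwrite("pics/c5.png",np.clip(1.3*np.hstack([cv2.resize(a,(420,420)),b[:,90:470]]),0,255).astype('uint8'))
E
```

```text
time: 6.13
tool_pos: [0.5161, 0.1688, 0.0682]
ee_rot: [-3.141, 0.0, -3.043]
wrist_force: [-0.2, -0.7, -0.7]
width: 0.0201
finger_force: 1.0
g 0.5302 e 0.1174 z 0.0682 yaw 3.240 F [-0.2 -0.7 -0.7] ff 0.9902369230985641 w 0.0201 t 6.1333
```

View pics/c5.png

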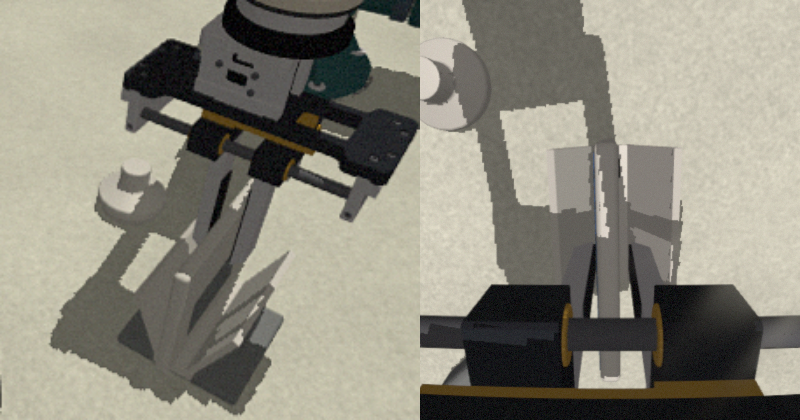

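The tablet is now nearly vertical between the fingers. I'll continue over centre, widening the cage as it tilts.

Converted, 0.004 m is 0.016.

```bash
echo '[[0.02, [0, 0.016, 0], 0], [0.021, [0, 0.016, 0], 0], [0.022, [0, 0.016, 0], 0], [0.023, [0, 0.016, 0], 0], [0.024, [0, 0.016, 0], 0], [0.025, [0, 0.016, 0], 0], [0.026, [0, 0.016, 0], 0], [0.027, [0, 0.016, 0], 0], [0.028, [0, 0.016, 0], 0], [0.029, [0, 0.016, 0], 0], [0.03, [0, 0.016, 0], 0], [0.03, [0, 0, 0], 0], [0.03, [0, 0, 0], 0]]' | python3 nudge.py
python3 - <<'E'
from h import *
eg()
for n in("scene","wrist"): cv2.imwrite(f"pics/{n}6.png",snapshot(n)["color"])
a=cv2.imread("pics/scene6.png")[90:330,260:500];b=cv2.imread("pics/wrist6.png")
cv2.imwrite("pics/c6.png",np.clip(1.3*np.hstack([cv2.resize(a,(420,420)),b[:,90:470]]),0,255).astype('uint8'))
E
```

```text
time: 7.32
tool_pos: [0.5119, 0.2128, 0.0685]
ee_rot: [3.141, 0.0, -3.043]
wrist_force: [0.3, 0.3, 0.4]
width: 0.03
finger_force: 0.5
g 0.5303 e 0.1617 z 0.0685 yaw 3.240 F [0.3 0.3 0.4] ff 0.5329205375164747 w 0.03 t 7.3167
```

View pics/c6.png

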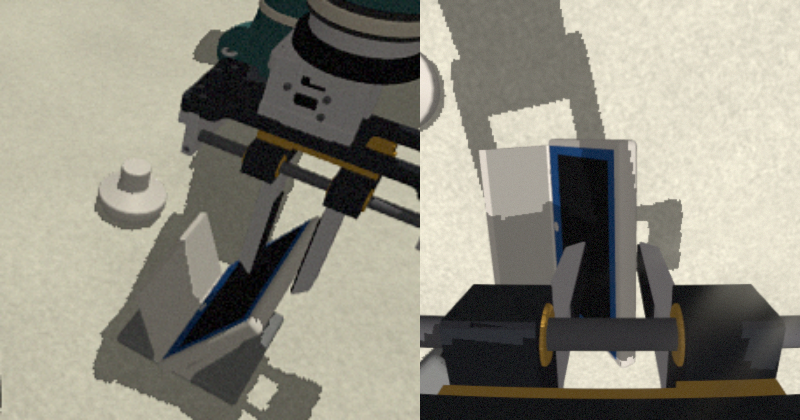

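The screen is up and the panel leans on the opposite leaf at (240,290) in the crop. Next I'll open, lower the screen-side finger and press the panel lightly on the leaf, so the hold is certain.

Converted, 0.013 m is 0.052, 0.012 m is 0.048.

```bash
echo '[[0.05, [0, 0.012, 0], 0], [0.07, [0, 0.02, 0], 0], [0.08, [0, 0.02, 0], 0], [0.08, [0, 0, 0], 0], [0.08, [0, 0, 0.052], 0], [0.08, [0, 0, 0.048], 0], [0.08, [0, 0.008, 0], 0], [0.08, [0, 0.008, 0], 0], [0.08, [0, 0, 0], 0], [0.08, [0, 0, 0], 0]]' | python3 nudge.py; python3 -c "from h import *;eg()"
```

```text
time: 8.25
tool_pos: [0.5106, 0.2295, 0.0438]
ee_rot: [3.141, 0.001, -3.043]
wrist_force: [0.2, 0.3, -1.0]
width: 0.0796
finger_force: 0.0
g 0.5306 e 0.1784 z 0.0438 yaw 3.240 F [ 0.2  0.3 -1. ] ff 0.0 w 0.0796 t 8.25
```

Converted, 0.001 m is 0.004.

```bash
for i in 1; do echo '[[0.08, [0, 0.004, 0], 0], [0.08, [0, 0.004, 0], 0], [0.08, [0, 0, 0], 0], [0.08, [0, 0, 0], 0]]' | python3 nudge.py; echo '[[0.08, [0, 0.004, 0], 0], [0.08, [0, 0.004, 0], 0], [0.08, [0, 0, 0], 0], [0.08, [0, 0, 0], 0]]' | python3 nudge.py; done; python3 -c "from h import *;eg()"
```

```text
time: 8.58
tool_pos: [0.5101, 0.2314, 0.0436]
ee_rot: [3.141, 0.001, -3.043]
wrist_force: [1.1, -0.4, 0.4]
width: 0.0802
finger_force: 0.0
time: 8.92
tool_pos: [0.5098, 0.2333, 0.0433]
ee_rot: [3.142, 0.0, -3.043]
wrist_force: [-0.0, -0.3, 0.3]
width: 0.0799
finger_force: 0.0
g 0.5302 e 0.1823 z 0.0433 yaw 3.240 F [-0.  -0.3  0.3] ff 0.0 w 0.0799 t 8.9167
```

Converted, 0.001 m is 0.004.

```bash
echo '[[0.08, [0, 0.004, 0], 0], [0.08, [0, 0.004, 0], 0], [0.08, [0, 0, 0], 0], [0.08, [0, 0, 0], 0]]' | python3 nudge.py; python3 -c "from h import *;eg()"
```

```text
time: 9.25
tool_pos: [0.5096, 0.2345, 0.0432]
ee_rot: [-3.14, -0.0, -3.044]
wrist_force: [-0.3, -2.2, -0.7]
width: 0.08
finger_force: 1.2
g 0.5302 e 0.1835 z 0.0432 yaw 3.240 F [-0.3 -2.2 -0.7] ff 1.1756715830415487 w 0.08 t 9.25
```

Converted, 0.001 m is 0.004.

```bash
echo '[[0.08, [0, 0.004, 0], 0], [0.08, [0, 0.004, 0], 0], [0.08, [0, 0, 0], 0], [0.08, [0, 0, 0], 0]]' | python3 nudge.py; python3 -c "from h import *;eg()"
```

```text
time: 9.58
tool_pos: [0.5096, 0.2347, 0.043]
ee_rot: [-3.137, -0.0, -3.044]
wrist_force: [0.4, -7.2, 0.5]
width: 0.0799
finger_force: 3.0
g 0.5302 e 0.1836 z 0.0430 yaw 3.239 F [ 0.4 -7.2  0.5] ff 3.003471437841654 w 0.0799 t 9.5833
```

It is firm contact: 7 N pressing the tablet onto the leaf. I'll hold briefly, back off and rise clear.

Converted, -0.04 m is -0.16, -0.03 m is -0.12.

```bash
echo '[[0.08, [0, 0, 0], 0], [0.08, [0, 0, 0], 0], [0.08, [0, -0.016, 0], 0], [0.08, [0, -0.024, 0], 0], [0.08, [0, -0.024, 0], 0], [0.08, [0, 0, 0], 0], [0.08, [0, 0, -0.12], 0], [0.08, [0, 0, -0.16], 0], [0.08, [0, 0, -0.16], 0], [0.08, [0, 0, -0.16], 0], [0.08, [-0.16, 0, 0], 0], [0.08, [0.16, 0, 0], 0], [0.08, [0.16, 0, 0], 0], [0.08, [0.16, 0, 0], 0], [0.08, [0.16, 0, 0], 0], [0.08, [0.16, 0, 0], 0], [0.08, [0.16, 0, 0], 0], [0.08, [0, 0, 0], 0], [0.08, [0, 0, 0], 0]]' | python3 nudge.py
python3 - <<'E'
from h import *
eg()
S=snapshot("scene")["color"];T=snapshot("top")["color"]
f=lambda i,s:cv2.resize(i,None,fx=s,fy=s,interpolation=cv2.INTER_CUBIC)
A=f(S[170:330,295:455],2.5);B=f(T[150:290,115:240],3)
def grid(I,s,x0,y0):
    for u in range(0,I.shape[1],int(20*s)): cv2.putText(I,str(x0+int(u/s)),(u,10),0,.35,(0,0,255));cv2.line(I,(u,12),(u,18),(0,0,255))
grid(A,2.5,295,170);grid(B,3,115,150)
A=cv2.copyMakeBorder(A,0,20,0,0,0)
cv2.imwrite("pics/c7.png",np.clip(np.hstack([A,B])*1.5,0,255).astype('uint8'))
E
```

```text
time: 11.17
tool_pos: [0.311, 0.2021, 0.1941]
ee_rot: [3.14, 0.003, -3.042]
wrist_force: [0.4, 0.1, 0.1]
width: 0.0803
finger_force: 0.0
g 0.3293 e 0.1707 z 0.1941 yaw 3.242 F [0.4 0.1 0.1] ff 0.0 w 0.0803 t 11.1667
```

View pics/c7.png

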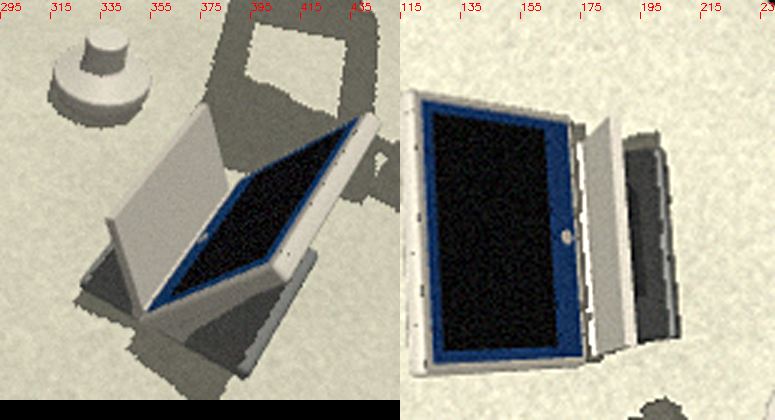

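The tablet leans on the opposite leaf, screen up, fingers clear. Screen-face top corners are at scene (404,276) and (439,217), top view (120,181) and (124,271). I'll check these numerically.

Run:
```python
from h import *
S=snapshot("scene");T=snapshot("top")
g=np.array([.9952,.098,0]);e=np.array([-.098,.9952,0])
for a,b in(((404.2,276),(120,181)),((439,217.2),(124,271.5))):
    X,q=tri(ray(S,a),ray(T,b));print("g %.4f e %.4f z %.4f gap %.4f"%(g@X,e@X,X[2],q))
for p in((172,190),(176.5,268.5)):
    X=plane(ray(T,p),.025);print("bottom screen edge g %.4f e %.4f"%(g@X,e@X))
```

```text
g 0.5984 e 0.1698 z 0.1173 gap 0.0005
g 0.4664 e 0.1671 z 0.1154 gap 0.0025
bottom screen edge g 0.5995 e 0.1143
bottom screen edge g 0.4673 e 0.1136
```

```bash
python3 -c "from bench import robot, snapshot;print(robot.close_job())"
```

```text
the job is handed in; nothing more can be done
None
```

The tablet now leans screen up on the opposite leaf, about 6 mm off the groove's middle and tilted roughly 30° where the leaf is at 25°; it was pressed onto the leaf at about 7 N before release, I never went near the handset, and the job is handed in with no verdict returned.

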